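Restart the tripped dust extractor from its bench control board

TASK

The garage dust extractor has tripped; restart it from the plywood control board, pushing with the fingers only. First tip the rocker fully over to its other side by pressing its raised end, then push the slim round breaker plunger all the way in, then press the broad square start key fully in, hold it there for at least a full second and let it come back up. Do not press the mushroom stop button at any time, and leave the hammer, nut driver, funnel and parts box where they are.

Things in the scene. Friction and masses are not known exactly. Their poses are not given: they have to be found in the camera images.
- board: plywood board 140 x 370 mm, 18 mm thick, fixed on the bench; origin at the centre of its underside; y along its length, x across it, away from the robot. It carries four equal station boxes in a row 86 mm apart along y, in any order.
- isolator: plain cast-aluminium station box 66 x 66 mm, 45 mm tall, fixed on the board so its top face is 63 mm above the bench; origin at the centre of its underside, 18 mm above the bench; x points away from the robot across the board, y along the board, z up. Carries the rocker.
- breaker: plain cast-aluminium station box 66 x 66 mm, 45 mm tall, fixed on the board so its top face is 63 mm above the bench; origin at the centre of its underside, 18 mm above the bench; x points away from the robot across the board, y along the board, z up. Carries the breaker plunger.
- starter: plain cast-aluminium station box 66 x 66 mm, 45 mm tall, fixed on the board so its top face is 63 mm above the bench; origin at the centre of its underside, 18 mm above the bench; x points away from the robot across the board, y along the board, z up. Carries the start key.
- stopper: plain cast-aluminium station box 66 x 66 mm, 45 mm tall, fixed on the board so its top face is 63 mm above the bench; origin at the centre of its underside, 18 mm above the bench; x points away from the robot across the board, y along the board, z up. Carries the mushroom stop button.
- rocker (a joint): angle of the black V-shaped rocker, 48 mm long along the station's x and 30 mm wide, tipping about a pin along y, 51 mm above the station's origin; 0 = off: near half level, far end (away from the robot) raised about 9 mm; 0.4 rad = on: far half level, near end raised. Stiff with friction: about 3.5 N pressed 18 mm from the pin moves it, and it stays where it is left, so push it down to its stop.
- rocker_far (a point): fixed point of the isolator station, 18 mm to the far side of the rocker's pin, 55 mm above the station's origin: the height of the top face of the rocker's far half when it is fully on. Now, off, the rocker's far half stands about 7 mm above this point. Push straight down here.
- plunger (a joint): travel of the black round breaker plunger, 16 mm diameter, in m; 0 = out (tripped, standing 14 mm above the station's top), 0.007 = in. Held by friction: about 4 N moves it and it stays where it is left, so push it down to its stop.
- plunger_top (a point): centre of the plunger's top face, moves with it; pushed straight down. Out, it is 59 mm above the station's origin.
- start_key (a joint): travel of the black square start key, 36 x 36 mm, in m; 0 = up (its top 12 mm above the station's top), 0.007 = fully in. Spring return: about 1.8 N starts it, 6 N holds it fully in.
- start_key_top (a point): centre of the start key's top face, moves with it; pushed straight down. Up, it is 57 mm above the station's origin.
- mushroom (a joint): travel of the black mushroom stop button, cap 44 mm diameter, top 24.5 mm above its station's top when up, in m; 0 = up, 0.007 = in. Light spring, starts at 1.8 N. Not to be pressed.
- mushroom_top (a point): centre of the mushroom's top, moves with it.
- hammer: loose tack hammer, 260 mm long, lying along its own x beyond the board (far side); origin at its underside.
- nut_driver: loose nut driver, about 200 mm long, 22 mm thick handle, lying along its own x on the robot's side of the board; origin at its underside.
- funnel: loose red plastic funnel standing on its 96 mm wide mouth, spout up, 105 mm tall, past one end of the board; origin at the centre of its underside.
- parts_box: loose grey open parts box 110 x 80 mm, 45 mm tall, past the other end of the board; origin at the centre of its underside.

How it is judged:
On the way, in this order (a step that is already met when the one before it is completed fails the run):
1. the rocker is tipped fully over to on by the fingers (above 0.32 of 0.4 rad) (value of joint rocker above 0.32 rad and contact force between the fingers and isolator above 0.5 N), for 0.05 s.
2. the breaker plunger is pushed in by the fingers (above 5.5 of 7 mm) (value of joint plunger above 0.0055 m and contact force between the fingers and breaker above 0.5 N), for 0.05 s.
3. the start key is held fully in (above 5.5 of 7 mm) by the fingers for a full second (value of joint start_key above 0.0055 m and contact force between the fingers and starter above 0.5 N), for 1 s.
At the end, for the whole second after the job is handed in: The rocker is over at on (above 0.32 rad), the plunger stays in (above 5.5 mm), the start key and the mushroom are up (within 1 mm), and the hammer, nut driver, funnel and parts box are within 20 mm of where they were (value of joint rocker above 0.32 rad and value of joint plunger above 0.0055 m and value of joint each of start_key, mushroom below 0.001 m and distance of each of hammer, nut_driver, funnel, parts_box from where it was at the start of the episode below 0.02 m); the robot touches nothing.
It fails at once if the breaker plunger is pushed in (past half) before the rocker is on (value of joint plunger above 0.0035 m and value of joint rocker below 0.2 rad).
It fails at once if the start key is pressed (past half) before the rocker is on and the plunger is in (value of joint start_key above 0.0035 m and (value of joint rocker below 0.2 rad or value of joint plunger below 0.0035 m)).
It fails at once if the mushroom stop button is pressed (more than 2 mm) (value of joint mushroom above 0.002 m).
It fails at once if the hammer, nut driver, funnel or parts box is moved or lifted (more than 20 mm) (distance of any of hammer, nut_driver, funnel, parts_box from where it was at the start of the episode above 0.02 m).
It also fails if it takes over 42 s, if anything falls off the work surface, if the arm or the gripper's body presses on something with over 40 N, if the wrist force passes 120 N, or if a joint passes its speed limit or range.

ROBOT

A 6-joint arm with a two-finger parallel gripper is mounted at the origin on the work surface. World frame = base frame: x ahead of the robot, y to its left, z up, the work surface at z = 0. Lengths are in m, angles in rad, forces in N, time in s.
With the tool pointing down it reaches from about 0.375 to 0.975 m from the base axis. Payload 3.8 kg.
Tool frame: the origin (TCP) lies midway between the tips of the shut fingers; the grasp point (between the pads) lies 19 mm behind it; z points along the fingers, y is the line along which they close (so a half turn about z gives the same grasp; the last joint's range is limited). The gripper opens to 85 mm and grips with 20 to 120 N. Pads are 22 mm wide; open, the fingers measure 114 mm over their backs; the gripper's body (76 mm by 85 mm) begins 54 mm behind the grasp point. The pads swing forward as they close: fully open they stand 13 mm farther back than shut.
Start: joints at [-1.24, 0.264, 1.604, -0, 1.274, -0.037], TCP at [0.243, -0.63, 0.231] pointing down, gripper open.
Joint ranges: [-2.63, 2.63], [-0.94, 2.18], [0.31, 2.57], [-1.31, 4.45], [0, 2.66], [-2.55, 2.55]. Speed limits (rad/s): [2.57, 2.57, 3.14, 3.14, 3.14, 3.14].

INTERFACE

Orientations are given as a rotation vector (axis times angle).
In Python, from workcell import bot, read_camera, camera_info, ticket gives the robot as it stands.
- The arm moves only by the tool servo_tool, never from a script. Its argument "targets" is a list of rows, each an object of numbers: "hand": the closure, from -1 (fully open) to 1 (shut); "x", "y", "z": the shift along the tool's x, y, z as a fraction of full scale; "roll": the turn about the tool's z as a fraction of full scale. In form: [{"hand": .., "x": .., "y": .., "z": .., "roll": ..}, ...]. A call has 1 to 10 rows; each row is the pose to reach, as a shift and turn from the pose commanded when the call began, along the tool's axes at that moment, turning the shorter way round; what a row does not reach only later rows make up. Full scale, the value 1, is 50 cm for a shift and 180 degrees for a turn. A row lasts 1/12 s, in which the tool goes at most 41.7 mm and 7.16 degrees, less where a joint would pass 70% of its speed; a pose out of reach is approached as far as the arm can. A call with a number of a shift or a turn outside -1 to 1 is refused whole. A call with a gripper value outside its range is refused whole. The fingers move at their own pace and stop on an object; "grip_force" is the grip in N (left out, the last holds). Time passes only in rows, so rows that repeat a pose let the fingers close. It gives the time, the measured TCP pose, the force, the opening and the grip force at its end, in the units of the state.
- bot.read_state(): the state, without advancing time (a new reading comes with each control period).
- read_camera(name): name is "scene" or "top"; returns the picture (480x640x3 uint8, red, green, blue); there is no depth.
- camera_info(name): a dict with "fx", "fy", "cx", "cy" (pixels), "k1" (the pictures are not rectified: a ray, as slopes to the right and down, at radius r is drawn at 1 + k1 r^2 times it, then the intrinsics apply), "eye" and "orientation" of the camera in the world. Camera axes: x right, y down, z forward; pixel columns grow to the right and rows downward; lengths in m; the calibration is good to about 2 mm. A picture is of the moment at which its call begins. camera_info takes no time and is no camera call.
- ticket.finish_job(): hands the job in; it is judged then, once.
The state is a dict: "time": time; "q": joint angles; "joint_vel": joint speeds; "joint_torque": joint torques, N m; "tool_pos": TCP position; "tcp_rot": TCP orientation; "wrist_force": force on the tool from outside, world axes, zero at the start; "torque": the same for the moment, N m; "width": opening from 0.0 (shut) to 1.0 (fully open); "grip_force": force on a finger pad.
Only numpy, scipy, OpenCV 4.12 (cv2) and the standard library are available. Lean on these libraries where they do the work, as an engineer would, in place of code of your own. Each camera call takes 0.05 s, during which the arm holds its last target. There are 200 camera calls.

## Working session

There is one attempt and no reset: what is moved stays moved. The work goes in short steps, Python scripts to look and compute and a tool call to move; the robot and the scene stay as the last step left them, time stands still between calls to the robot, and variables do not carry over. Pictures are saved under pics/ and viewed, at most 10 in all, crops included, and the job is handed in when it is done.

Besides the shell and the picture viewer there is one more tool, called after ">>>" as name([rows], argument=value, ...), one row to a line, values as JSON. servo_tool: Moves the arm, as the interface text tells. Its arguments: {"type":"object","properties":{"targets":{"type":"array"},"grip_force":{"type":"number"}},"required":["targets"]}

```bash
mkdir -p pics
python3 - <<'E'
from workcell import bot, read_camera, camera_info
import cv2
for n in ("top","scene"):
    im=read_camera(n); cv2.imwrite(f"pics/{n}0.png",im[:,:,::-1]); print(n,camera_info(n))
print(bot.read_state())
E
```

```text
top {'fx': 442.5345034848205, 'fy': 442.5345034848205, 'cx': 325.20374190157503, 'cy': 238.09691377501252, 'k1': -0.08939095292431153, 'eye': array([0.54341688, 0.03559876, 0.96972554]), 'orientation': array([-2.1904872 ,  2.22622684, -0.025606  ])}
scene {'fx': 458.3494715430595, 'fy': 458.3494715430595, 'cx': 326.16063723810305, 'cy': 243.45575993400794, 'k1': 0.00810997758651506, 'eye': array([1.43459528, 0.01980329, 0.73173271]), 'orientation': array([-1.71118467, -1.65421186,  0.79851826])}
{'time': 0.1, 'q': array([-1.23990588e+00,  2.64680584e-01,  1.60525414e+00, -1.82402130e-05,
        1.27368798e+00, -3.68898498e-02]), 'joint_vel': array([ 0.00070747, -0.00073023, -0.00315609, -0.00037836,  0.00137431,
        0.00017389]), 'joint_torque': array([-1.65775327e-04, -5.16708791e+01, -3.68589342e+01, -3.00169609e-05,
        6.29677379e-03, -1.22797755e-05]), 'tool_pos': array([ 0.24247618, -0.62923358,  0.23007563]), 'tcp_rot': array([-3.08665139e+00, -5.74099049e-01,  4.93846770e-04]), 'wrist_force': array([ 0.65509047,  0.9077527 , -0.07415018]), 'torque': array([ 0.00782603,  0.01568771, -0.02301961]), 'grip_force': 0.0, 'width': 0.9987192169126302}
```

View pics/top0.png

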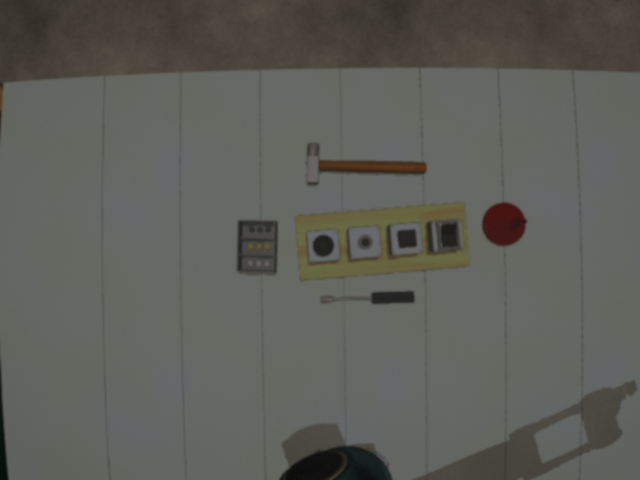

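View pics/scene0.png

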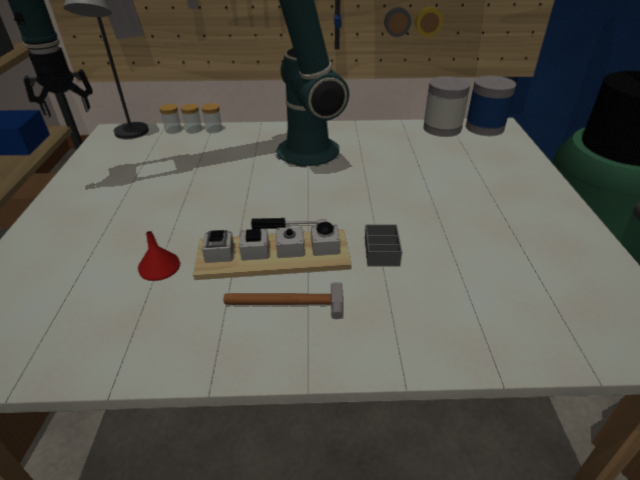

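The top view shows, left to right (+y to −y): mushroom (323,245), plunger (365,242), start key (406,239) and rocker (445,235). The funnel is at (505,224), the nut driver is below the board, the hammer above it, and the parts box to its left. Next I measure the board axis and the stations.

```bash
cat > h.py <<'E'
import cv2, numpy as np
from scipy.spatial.transform import Rotation as R
from workcell import bot, read_camera, camera_info
def ray(n,uv,z):
    c=camera_info(n); K=np.array([[c['fx'],0,c['cx']],[0,c['fy'],c['cy']],[0,0,1]])
    p=cv2.undistortPoints(np.float64(uv).reshape(-1,1,2),K,np.array([c['k1'],0,0,0,0]))[:,0]
    d=R.from_rotvec(c['orientation']).apply(np.c_[p,np.ones(len(p))])
    return c['eye']+d*((z-c['eye'][2])/d[:,2])[:,None]
def cents(mask,amin):
    k,l,s,c=cv2.connectedComponentsWithStats(mask.astype(np.uint8))
    return [(c[i],s[i,4],s[i,:4]) for i in range(1,k) if s[i,4]>amin]
E
python3 - <<'E'
from h import *
im=cv2.imread("pics/top0.png"); hsv=cv2.cvtColor(im,cv2.COLOR_BGR2HSV)
y=cv2.inRange(hsv,(15,70,60),(35,255,255)); y[:190]=0;y[285:]=0;y[:,:285]=0;y[:,475:]=0
c=np.vstack([k for k in cv2.findContours(y,0,2)[0] if cv2.contourArea(k)>30])
box=cv2.boxPoints(cv2.minAreaRect(c)); b=ray("top",box,.018); print(b.round(4)); print("board c",b.mean(0).round(4))
e=b-np.roll(b,1,0); print(np.linalg.norm(e,axis=1).round(4), np.degrees(np.arctan2(e[:,1],e[:,0])).round(2))
L=e[np.argmax(np.linalg.norm(e,axis=1))]; L=L/np.linalg.norm(L)*np.sign(L[1])
X=np.array([L[1],-L[0],0])
for k in (1.5,.5,-.5,-1.5): print("station",k,(b.mean(0)+L*.086*k).round(4))
g=cv2.cvtColor(im,cv2.COLOR_BGR2GRAY)
inside=np.zeros_like(g); cv2.fillPoly(inside,[np.int32(box)],1)
dark=(g<60)&(inside>0)
for cc,a,s in cents(dark,15): print("dark",cc.round(1),a,s,ray("top",[cc],.077)[0].round(4))
gray=((hsv[...,1]<50)|(g<60))&(inside>0)
for cc,a,s in cents(gray,200): print("box",cc.round(1),a,s,ray("top",[cc],.06)[0].round(4))
for p in ((490,225),(516,220)): print(ray("top",[p],.0))
for n,r in(("top",(285,190,475,310)),("scene",(130,200,410,320))):
    m=cv2.imread(f"pics/{n}0.png")[r[1]:r[3],r[0]:r[2]]; s=4 if n=="top" else 2.8
    cv2.imwrite(f"pics/{n}c.png",cv2.convertScaleAbs(cv2.resize(m,None,fx=s,fy=s,interpolation=2),alpha=1.8))
print("rot tcp",R.from_rotvec(bot.read_state()['tcp_rot']).as_matrix().round(3))
E
```

```text
[[ 0.6162  0.101   0.018 ]
 [ 0.6408 -0.2658  0.018 ]
 [ 0.5019 -0.274   0.018 ]
 [ 0.4787  0.0917  0.018 ]]
board c [ 0.5594 -0.0868  0.018 ]
[0.1379 0.3676 0.1391 0.3665] [   3.84  -86.16 -176.64   93.64]
station 1.5 [0.5508 0.0419 0.018 ]
station 0.5 [ 0.5565 -0.0439  0.018 ]
station -0.5 [ 0.5623 -0.1297  0.018 ]
station -1.5 [ 0.568  -0.2155  0.018 ]
dark [429.3 237.5] 142 [427 222   6  31] [ 0.5631 -0.1744  0.077 ]
dark [448.8 234.8] 410 [440 222  19  26] [ 0.5679 -0.2146  0.077 ]
dark [388.8 241.2] 78 [387 226   5  30] [ 0.5571 -0.0918  0.077 ]
dark [406.6 238.3] 289 [398 230  18  18] [ 0.5622 -0.128   0.077 ]
dark [322.8 245.3] 333 [313 235  21  21] [0.5508 0.0417 0.077 ]
dark [365.  241.7] 63 [361 238   9   9] [ 0.5567 -0.0436  0.077 ]
box [444.5 235.3] 1081 [427 219  37  34] [ 0.5676 -0.2103  0.06  ]
box [404.5 238.5] 1070 [387 222  36  34] [ 0.5623 -0.1268  0.06  ]
box [364.2 241.8] 1022 [348 225  34  34] [ 0.5569 -0.0434  0.06  ]
box [322.9 245.1] 998 [307 229  33  33] [0.5514 0.0416 0.06  ]
[[ 0.59038117 -0.3296797   0.        ]]
[[ 0.60071238 -0.38964223  0.        ]]
rot tcp [[ 0.933  0.36  -0.001]
 [ 0.36  -0.933  0.002]
 [ 0.    -0.002 -1.   ]]
```

View pics/topc.png

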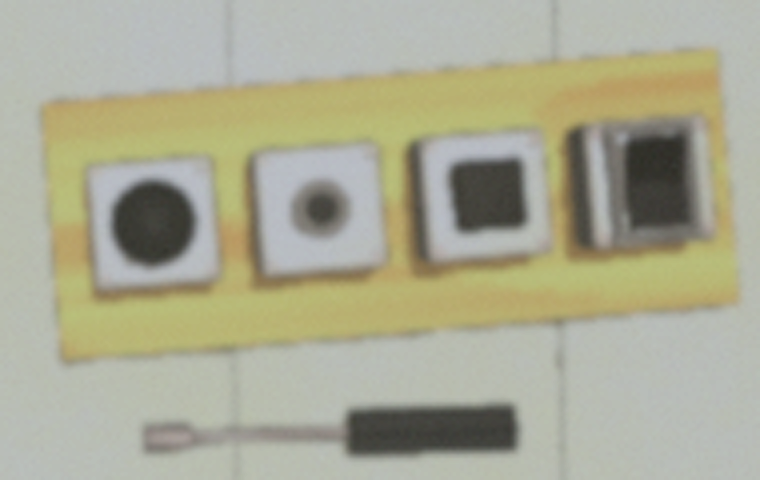

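View pics/scenec.png

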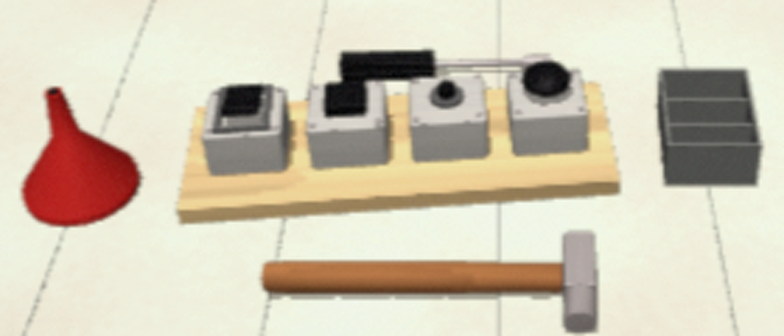

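```bash
cat >> h.py <<'E'
def shift(goal):
    s=bot.read_state(); M=R.from_rotvec(s['tcp_rot']).as_matrix()
    d=M.T@(np.array(goal)-s['tool_pos'])
    want=np.arctan2(.0665,.998); now=np.arctan2(M[1,0],M[0,0])
    print("t",round(s['time'],2),"pos",s['tool_pos'].round(4),"F",s['wrist_force'].round(1),"fractions",(d/.5).round(4),"roll",round((now-want)/np.pi,4))
E
python3 -c "
from h import *
shift([.586,-.2138,.12])"
```

```text
t 0.1 pos [ 0.2425 -0.6292  0.2301] F [ 0.7  0.9 -0.1] fractions [ 0.9398 -0.5278  0.2213] roll 0.0959
```

The scene view confirms the order of the stations and that the rocker's bezel is low, at about (245,105) in the crop. The hammer, at (430,275), and the funnel, at (80,165), are well clear.

>>> servo_tool([
  {"hand":1,"x":0.94,"y":-0.528,"z":0.1,"roll":0.096},
  {"hand":1,"x":0.94,"y":-0.528,"z":0.1,"roll":0.096},
  {"hand":1,"x":0.94,"y":-0.528,"z":0.1,"roll":0.096},
  {"hand":1,"x":0.94,"y":-0.528,"z":0.1,"roll":0.096},
  {"hand":1,"x":0.94,"y":-0.528,"z":0.1,"roll":0.096},
  {"hand":1,"x":0.94,"y":-0.528,"z":0.1,"roll":0.096},
  {"hand":1,"x":0.94,"y":-0.528,"z":0.1,"roll":0.096},
  {"hand":1,"x":0.94,"y":-0.528,"z":0.1,"roll":0.096},
  {"hand":1,"x":0.94,"y":-0.528,"z":0.1,"roll":0.096},
  {"hand":1,"x":0.94,"y":-0.528,"z":0.1,"roll":0.096},
])

```text
time: 0.93
tool_pos: [0.5078, -0.3082, 0.1922]
tcp_rot: [-3.14, -0.104, 0.001]
wrist_force: [0.7, -0.7, 0.2]
width: -0.002
grip_force: 0.0
```

```bash
python3 -c "
from h import *
shift([.586,-.2138,.10]);print(bot.read_state()['width'])"
```

```text
t 0.93 pos [ 0.5078 -0.3082  0.1922] F [ 0.7 -0.7  0.2] fractions [ 0.1687 -0.178   0.1844] roll -0.0001
-0.0017118064000578627
```

>>> servo_tool([
  {"hand":1,"x":0.168,"y":-0.178,"z":0.1,"roll":0},
  {"hand":1,"x":0.168,"y":-0.178,"z":0.1,"roll":0},
  {"hand":1,"x":0.168,"y":-0.178,"z":0.18,"roll":0},
  {"hand":1,"x":0.168,"y":-0.178,"z":0.18,"roll":0},
  {"hand":1,"x":0.168,"y":-0.178,"z":0.18,"roll":0},
  {"hand":1,"x":0.168,"y":-0.178,"z":0.18,"roll":0},
  {"hand":1,"x":0.168,"y":-0.178,"z":0.18,"roll":0},
])

```text
time: 1.52
tool_pos: [0.585, -0.2164, 0.1032]
tcp_rot: [3.139, 0.105, -0.0]
wrist_force: [0.3, -1.0, 1.1]
width: -0.001
grip_force: 0.0
```

```bash
python3 -c "
from h import *
shift([.586,-.2138,.073])"
```

```text
t 1.52 pos [ 0.585  -0.2164  0.1032] F [ 0.3 -1.   1.1] fractions [ 0.0023 -0.005   0.0604] roll 0.0
```

>>> servo_tool([
  {"hand":1,"x":0.002,"y":-0.005,"z":0.02},
  {"hand":1,"x":0.002,"y":-0.005,"z":0.03},
  {"hand":1,"x":0.002,"y":-0.005,"z":0.036},
  {"hand":1,"x":0.002,"y":-0.005,"z":0.042},
  {"hand":1,"x":0.002,"y":-0.005,"z":0.048},
  {"hand":1,"x":0.002,"y":-0.005,"z":0.054},
  {"hand":1,"x":0.002,"y":-0.005,"z":0.058},
  {"hand":1,"x":0.002,"y":-0.005,"z":0.062},
  {"hand":1,"x":0.002,"y":-0.005,"z":0.064},
  {"hand":1,"x":0.002,"y":-0.005,"z":0.064},
])

```text
invalid input
```

```bash
python3 -c "
from h import *
shift([.586,-.2138,.071])
for n,r in(('scene',(130,150,410,290)),):
    m=read_camera(n)[r[1]:r[3],r[0]:r[2],::-1]
    cv2.imwrite('pics/s1.png',cv2.convertScaleAbs(cv2.resize(m,None,fx=2.8,fy=2.8,interpolation=2),alpha=1.8))"
```

```text
t 1.52 pos [ 0.585  -0.2164  0.1032] F [ 0.3 -1.   1.1] fractions [ 0.0023 -0.005   0.0644] roll 0.0
```

View pics/s1.png

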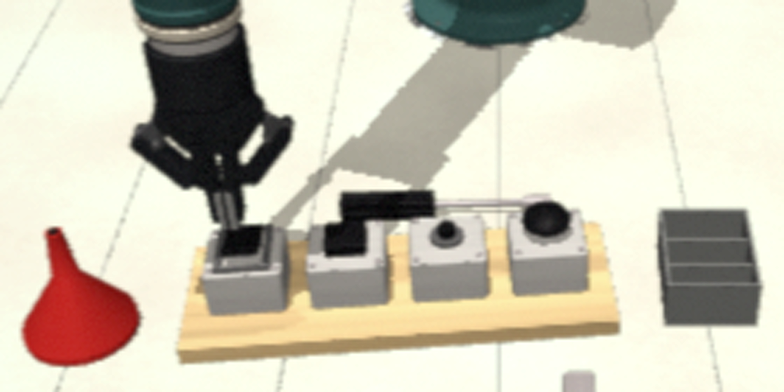

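The call was refused because it left out roll, so nothing moved. The picture shows the shut fingertips at (232,228) just above the rocker. I'm repeating the call with roll.

>>> servo_tool([
  {"hand":1,"x":0.002,"y":-0.005,"z":0.02,"roll":0},
  {"hand":1,"x":0.002,"y":-0.005,"z":0.03,"roll":0},
  {"hand":1,"x":0.002,"y":-0.005,"z":0.036,"roll":0},
  {"hand":1,"x":0.002,"y":-0.005,"z":0.042,"roll":0},
  {"hand":1,"x":0.002,"y":-0.005,"z":0.048,"roll":0},
  {"hand":1,"x":0.002,"y":-0.005,"z":0.054,"roll":0},
  {"hand":1,"x":0.002,"y":-0.005,"z":0.058,"roll":0},
  {"hand":1,"x":0.002,"y":-0.005,"z":0.062,"roll":0},
  {"hand":1,"x":0.002,"y":-0.005,"z":0.064,"roll":0},
  {"hand":1,"x":0.002,"y":-0.005,"z":0.064,"roll":0},
])

```text
time: 2.4
tool_pos: [0.5879, -0.2138, 0.0729]
tcp_rot: [3.138, 0.104, 0.006]
wrist_force: [2.0, 1.0, 10.6]
width: 0.001
grip_force: 4.9
```

```bash
python3 -c "
from h import *
shift([.586,-.2138,.071])"
```

```text
t 2.4 pos [ 0.5879 -0.2138  0.0729] F [ 2.   1.  10.6] fractions [-0.0038 -0.0002  0.0038] roll -0.0001
```

>>> servo_tool([
  {"hand":1,"x":-0.003,"y":0,"z":0.003,"roll":0},
  {"hand":1,"x":-0.003,"y":0,"z":0.005,"roll":0},
  {"hand":1,"x":-0.003,"y":0,"z":0.005,"roll":0},
])

```text
time: 2.65
tool_pos: [0.5879, -0.2139, 0.0728]
tcp_rot: [3.138, 0.104, 0.011]
wrist_force: [1.6, 3.7, 18.6]
width: -0.002
grip_force: 9.3
```

>>> servo_tool([
  {"hand":1,"x":0,"y":0,"z":-0.03,"roll":0},
  {"hand":1,"x":0,"y":0,"z":-0.07,"roll":0},
  {"hand":1,"x":0,"y":0,"z":-0.07,"roll":0},
  {"hand":1,"x":0,"y":0,"z":-0.07,"roll":0},
])

```text
time: 2.98
tool_pos: [0.5843, -0.2136, 0.1035]
tcp_rot: [3.139, 0.104, 0.0]
wrist_force: [0.5, 0.8, 0.1]
width: -0.001
grip_force: 0.0
```

```bash
python3 -c "
from h import *
shift([.5566,-.0437,.095])"
```

```text
t 2.98 pos [ 0.5843 -0.2136  0.1035] F [0.5 0.8 0.1] fractions [-0.0327 -0.3427  0.0168] roll -0.0
```

The rocker hit a hard stop at z 0.0728, its "on" height. Next is the plunger.

>>> servo_tool([
  {"hand":1,"x":0,"y":0,"z":-0.03,"roll":0},
  {"hand":1,"x":-0.033,"y":-0.343,"z":-0.04,"roll":0},
  {"hand":1,"x":-0.033,"y":-0.343,"z":-0.04,"roll":0},
  {"hand":1,"x":-0.033,"y":-0.343,"z":-0.04,"roll":0},
  {"hand":1,"x":-0.033,"y":-0.343,"z":-0.04,"roll":0},
  {"hand":1,"x":-0.033,"y":-0.343,"z":-0.04,"roll":0},
  {"hand":1,"x":-0.033,"y":-0.343,"z":-0.01,"roll":0},
  {"hand":1,"x":-0.033,"y":-0.343,"z":0,"roll":0},
  {"hand":1,"x":-0.033,"y":-0.343,"z":0,"roll":0},
])

```text
time: 3.73
tool_pos: [0.5538, -0.0432, 0.1]
tcp_rot: [-3.139, -0.105, 0.01]
wrist_force: [0.0, 0.8, 0.2]
width: -0.003
grip_force: 0.0
```

```bash
python3 -c "
from h import *
shift([.5566,-.0437,.070])
for n,r in(('scene',(130,150,410,290)),):
    m=read_camera(n)[r[1]:r[3],r[0]:r[2],::-1]
    cv2.imwrite('pics/s2.png',cv2.convertScaleAbs(cv2.resize(m,None,fx=2.8,fy=2.8,interpolation=2),alpha=1.8))"
```

```text
t 3.73 pos [ 0.5538 -0.0432  0.1   ] F [0.  0.8 0.2] fractions [0.0059 0.0015 0.06  ] roll 0.0001
```

View pics/s2.png

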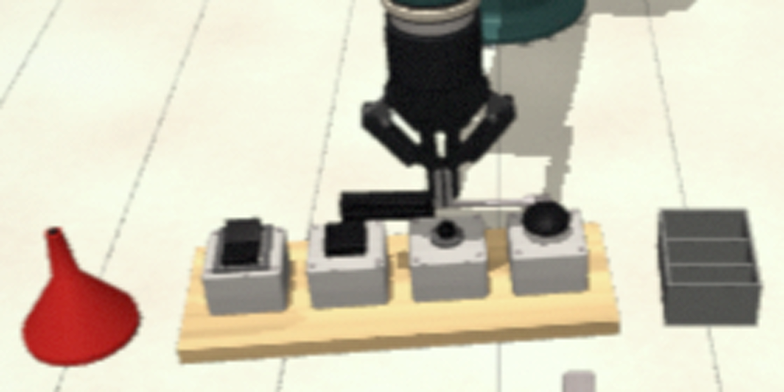

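The rocker now shows its near end raised at (243,230), so it is on. The fingers are above the plunger at (446,232), so I push it.

>>> servo_tool([
  {"hand":1,"x":0.004,"y":0.001,"z":0.02,"roll":0},
  {"hand":1,"x":0.004,"y":0.001,"z":0.034,"roll":0},
  {"hand":1,"x":0.004,"y":0.001,"z":0.042,"roll":0},
  {"hand":1,"x":0.004,"y":0.001,"z":0.048,"roll":0},
  {"hand":1,"x":0.004,"y":0.001,"z":0.054,"roll":0},
  {"hand":1,"x":0.004,"y":0.001,"z":0.06,"roll":0},
  {"hand":1,"x":0.004,"y":0.001,"z":0.064,"roll":0},
  {"hand":1,"x":0.004,"y":0.001,"z":0.066,"roll":0},
  {"hand":1,"x":0.004,"y":0.001,"z":0.066,"roll":0},
  {"hand":1,"x":0.004,"y":0.001,"z":0.066,"roll":0},
])

```text
time: 4.62
tool_pos: [0.5591, -0.0435, 0.0703]
tcp_rot: [-3.14, -0.104, -0.002]
wrist_force: [0.1, -0.4, 0.6]
width: -0.001
grip_force: 0.0
```

>>> servo_tool([
  {"hand":1,"x":-0.003,"y":0,"z":0.003,"roll":0},
  {"hand":1,"x":-0.003,"y":0,"z":0.005,"roll":0},
  {"hand":1,"x":-0.003,"y":0,"z":0.005,"roll":0},
  {"hand":1,"x":-0.003,"y":0,"z":0.005,"roll":0},
])

```text
time: 4.95
tool_pos: [0.5592, -0.0436, 0.07]
tcp_rot: [-3.14, -0.104, -0.006]
wrist_force: [-1.3, 0.8, 8.9]
width: 0.002
grip_force: 4.6
```

It stopped at z 0.070 with 8.9 N, so the plunger is in. Now to the start key.

>>> servo_tool([
  {"hand":1,"x":0,"y":0,"z":-0.03,"roll":0},
  {"hand":1,"x":0,"y":0,"z":-0.08,"roll":0},
  {"hand":1,"x":0,"y":0,"z":-0.08,"roll":0},
  {"hand":1,"x":0,"y":0.172,"z":-0.08,"roll":0},
  {"hand":1,"x":0,"y":0.172,"z":-0.08,"roll":0},
  {"hand":1,"x":0,"y":0.172,"z":-0.08,"roll":0},
  {"hand":1,"x":0,"y":0.172,"z":-0.06,"roll":0},
  {"hand":1,"x":0,"y":0.172,"z":-0.06,"roll":0},
  {"hand":1,"x":0,"y":0.172,"z":-0.06,"roll":0},
])

```text
time: 5.7
tool_pos: [0.5614, -0.1283, 0.0959]
tcp_rot: [-3.138, -0.104, 0.005]
wrist_force: [1.2, 0.4, 0.2]
width: -0.004
grip_force: 0.0
```

```bash
python3 -c "
from h import *
shift([.5622,-.129,.068])
for n,r in(('scene',(130,150,410,290)),):
    m=read_camera(n)[r[1]:r[3],r[0]:r[2],::-1]
    cv2.imwrite('pics/s3.png',cv2.convertScaleAbs(cv2.resize(m,None,fx=2.8,fy=2.8,interpolation=2),alpha=1.8))"
```

```text
t 5.7 pos [ 0.5614 -0.1283  0.0959] F [1.2 0.4 0.2] fractions [0.0016 0.0015 0.0558] roll -0.0
```

View pics/s3.png

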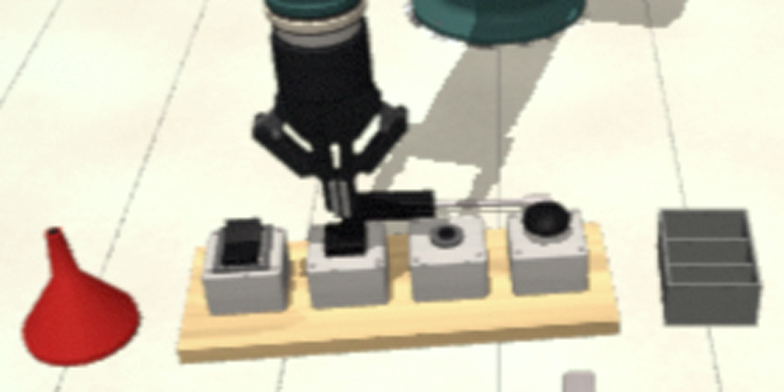

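The plunger at (446,235) now sits low in its collar, and the fingers are over the start key at (345,230). I press and hold.

>>> servo_tool([
  {"hand":1,"x":0.001,"y":0.001,"z":0.02,"roll":0},
  {"hand":1,"x":0.001,"y":0.001,"z":0.032,"roll":0},
  {"hand":1,"x":0.001,"y":0.001,"z":0.04,"roll":0},
  {"hand":1,"x":0.001,"y":0.001,"z":0.048,"roll":0},
  {"hand":1,"x":0.001,"y":0.001,"z":0.056,"roll":0},
  {"hand":1,"x":0.001,"y":0.001,"z":0.062,"roll":0},
  {"hand":1,"x":0.001,"y":0.001,"z":0.066,"roll":0},
  {"hand":1,"x":0.001,"y":0.001,"z":0.066,"roll":0},
  {"hand":1,"x":0.001,"y":0.001,"z":0.066,"roll":0},
  {"hand":1,"x":0.001,"y":0.001,"z":0.066,"roll":0},
])

```text
time: 6.58
tool_pos: [0.5629, -0.1293, 0.0678]
tcp_rot: [-3.139, -0.104, 0.002]
wrist_force: [-10.4, 5.7, 22.2]
width: -0.002
grip_force: 10.8
```

>>> servo_tool([
  {"hand":1,"x":0,"y":0,"z":0.003,"roll":0},
  {"hand":1,"x":0,"y":0,"z":0.003,"roll":0},
  {"hand":1,"x":0,"y":0,"z":0.003,"roll":0},
  {"hand":1,"x":0,"y":0,"z":0.003,"roll":0},
  {"hand":1,"x":0,"y":0,"z":0.003,"roll":0},
  {"hand":1,"x":0,"y":0,"z":0.003,"roll":0},
  {"hand":1,"x":0,"y":0,"z":0.003,"roll":0},
  {"hand":1,"x":0,"y":0,"z":0.003,"roll":0},
  {"hand":1,"x":0,"y":0,"z":0.003,"roll":0},
  {"hand":1,"x":0,"y":0,"z":0.003,"roll":0},
])

```text
time: 7.42
tool_pos: [0.563, -0.1294, 0.0677]
tcp_rot: [-3.139, -0.104, 0.002]
wrist_force: [-13.7, 5.9, 28.6]
width: 0.004
grip_force: 14.7
```

>>> servo_tool([
  {"hand":1,"x":0,"y":0,"z":0.001,"roll":0},
  {"hand":1,"x":0,"y":0,"z":0.001,"roll":0},
  {"hand":1,"x":0,"y":0,"z":0.001,"roll":0},
  {"hand":1,"x":0,"y":0,"z":0.001,"roll":0},
  {"hand":1,"x":0,"y":0,"z":0.001,"roll":0},
  {"hand":1,"x":0,"y":0,"z":0.001,"roll":0},
  {"hand":1,"x":0,"y":0,"z":0.001,"roll":0},
  {"hand":1,"x":0,"y":0,"z":0.001,"roll":0},
  {"hand":1,"x":0,"y":0,"z":0.001,"roll":0},
  {"hand":1,"x":0,"y":0,"z":0.001,"roll":0},
])

```text
time: 8.25
tool_pos: [0.563, -0.1294, 0.0676]
tcp_rot: [-3.139, -0.104, 0.002]
wrist_force: [-14.9, 7.1, 31.8]
width: -0.0
grip_force: 16.0
```

It was held fully in for more than 1.6 s at z 0.068. Now I retreat.

>>> servo_tool([
  {"hand":1,"x":0,"y":0,"z":-0.02,"roll":0},
  {"hand":1,"x":0,"y":0,"z":-0.06,"roll":0},
  {"hand":1,"x":0,"y":0,"z":-0.13,"roll":0},
  {"hand":1,"x":0,"y":0,"z":-0.2,"roll":0},
  {"hand":1,"x":0,"y":0,"z":-0.25,"roll":0},
  {"hand":1,"x":0,"y":0,"z":-0.25,"roll":0},
  {"hand":1,"x":0,"y":0,"z":-0.25,"roll":0},
  {"hand":1,"x":0,"y":0,"z":-0.25,"roll":0},
  {"hand":1,"x":0,"y":0,"z":-0.25,"roll":0},
])

```text
time: 9.0
tool_pos: [0.5621, -0.1298, 0.1857]
tcp_rot: [-3.139, -0.104, 0.005]
wrist_force: [-0.2, -0.2, -0.6]
width: 0.001
grip_force: 0.0
```

```bash
python3 -c "
from h import *
shift([.5622,-.129,.19])
for n,r in(('scene',(130,180,410,320)),):
    m=read_camera(n)[r[1]:r[3],r[0]:r[2],::-1]
    cv2.imwrite('pics/s4.png',cv2.convertScaleAbs(cv2.resize(m,None,fx=2.8,fy=2.8,interpolation=2),alpha=1.8))"
```

```text
t 9.0 pos [ 0.5621 -0.1298  0.1857] F [-0.2 -0.2 -0.6] fractions [ 0.0002 -0.0016 -0.0087] roll -0.0001
```

View pics/s4.png

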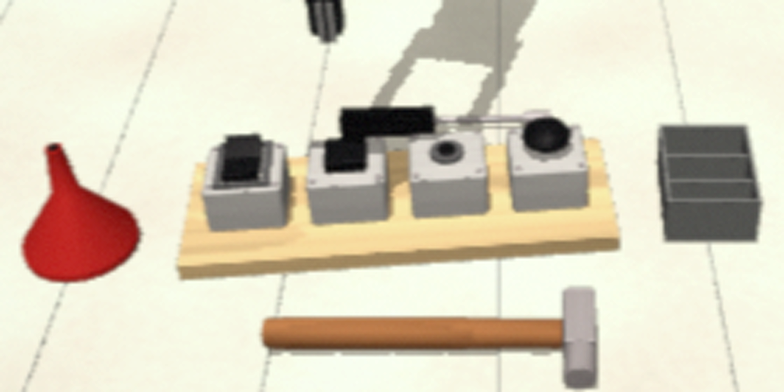

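The rocker is on at (242,158), the plunger is in at (446,150), the start key is up at (345,155), and the loose items have not moved.

```bash
python3 -c "
from workcell import ticket
print(ticket.finish_job())"
```

```text
the job is handed in; nothing more can be done
None
```

I did all three steps in order and handed the job in at about 9 s: rocker tipped on, plunger pushed in, start key held fully in for over 1.6 s and released; the mushroom was not touched and the loose items look unmoved, but the hand-in returned no verdict.

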